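# Index the sample carousel one hole so the conical flask stands under the dispenser

### The job

Bring the conical flask under the dispenser's spout: with the fingertips press the carousel's spring plunger down and swing its arm round to the next hole on the side that carries the flask to the spout, so that the plunger springs fully up again in that hole. Move the flask only by turning the carousel: do not touch or lift the glassware or the jar, leave all of it upright in its place, and finish with the hand clear.

Things in the scene. Friction and masses are not known exactly. Their poses are not given: they have to be found in the camera images.
- carousel: Fixed base of the sample carousel. Origin on its vertical turning axis, on the bench top; z up; its -x side faces roughly to the robot. On it turns a round aluminium table: radius 140 mm, top at height 60 mm, 8 stations at radius 100 mm, each with three locating pins 9 mm high, and a black hub cap in the middle up to 82 mm.
- turntable (a joint): Angle of the table, rad, positive counter-clockwise seen from above. 0 at the start (plunger in the middle hole), outer holes at +0.785 and -0.785, stops at +1.0 and -1.0. Friction about 0.12 N m: it stays where it is left. It turns only while the plunger is pressed in, or is held down by the plate between holes.
- plunger (a joint): Travel of the spring plunger, m: 0 fully up (pin locked in a hole), 0.015 fully pressed down; from about 0.010 the table can turn. Spring 3 N at the top, 6 N at the bottom. If let go between holes the pin stays down under the plate (about 0.010) and springs up once the table brings it to within about 2 mm of a hole.
- plunger_cap (a point): Centre of the top of the plunger's round black cap (32 mm wide, 8 mm thick): height 85 mm when up, 70 mm when fully pressed, 170 mm from the turning axis. It sits on the table's arm on the robot's side and goes round with the table. A fingertip pressing it stands between two upright cheeks (see turn_arm).
- turn_arm (a point): Top face of the table's arm right below the plunger cap, height 60 mm. x points to the turning axis, y along the turning direction. At 30 mm to each side of it (along y) is the inner face of an upright aluminium cheek, 34 mm long (along x), 6 mm thick, up to height 100 mm: push on a cheek to turn the table.
- hole_middle (a point): The start hole: middle one of three holes in the fixed steel quadrant plate (radius 150 to 190 mm about the turning axis, top at height 43 mm) under the arm. Point at the plate's top, 170 mm from the axis on the base's -x axis. The two other holes are 45 deg round the axis to either side.
- flask_centre (a point): The conical flask (clear glass, 60 mm wide at the foot, 32 mm at the lip, 105 mm tall), loose, standing between locating pins on the table, opposite to the plunger. Point on its axis, 50 mm above its foot. z is its upright axis.
- spout_tip (a point): Lower tip of the dispenser's thin steel spout, height 183 mm. The dispenser is a fixed grey-and-white stand (post and head, 260 mm tall) beyond the carousel. Its spout is over the circle of the stations (radius 100 mm), 45 deg to the left or to the right of where the flask starts.
- beaker_a_rim (a point): Centre of the mouth of a loose glass beaker (54 mm wide, 65 mm tall) on the table; z is its upright axis.
- beaker_b_rim (a point): The same for the second beaker, on the table's other side.
- volumetric: Loose stoppered volumetric flask (72 mm wide, 182 mm tall) on the bench to the left of the carousel. Origin: centre of its underside, z upright.
- jar: Loose white jar (60 mm wide, 65 mm tall) on the bench to the right of the carousel. Origin: centre of its underside, z upright.
Mind the look-alikes: they are no part of the job. Leave any orange or red look-alike of the jar alone.

How it is judged:
By the outcome, as a careful person would: the job done as asked, in the order asked, and still so for the second after the job is handed in, with the robot touching nothing.
It also fails if it takes over 38 s, if anything falls off the work surface, if the arm or the gripper's body presses on something with over 40 N, if the wrist force passes 120 N, or if a joint passes its speed limit or range.

### The arm

A 6-joint arm with a two-finger parallel gripper is mounted at the origin on the work surface. World frame = base frame: x ahead of the robot, y to its left, z up, the work surface at z = 0. Lengths are in m, angles in rad, forces in N, time in s.
With the tool pointing down it reaches from about 0.225 to 0.875 m from the base axis. Payload 3.4 kg.
Tool frame: the origin (TCP) lies between the finger pads; the fingertips stand 11 mm ahead of it and the grasp point (between the pads) lies 8 mm behind it (tips_ahead is the distance from the TCP to the fingertips, in m); z points along the fingers, x is the direction in which the jaws open and shut, and the axes are right-handed (so a half turn about z gives the same grasp; the last joint's range is limited). The gripper opens to 85 mm and grips with 20 to 120 N. Pads are 22 mm wide; open, the fingers measure 114 mm over their backs; the gripper's body (76 mm by 85 mm) begins 54 mm behind the grasp point. The pads swing forward as they close: fully open they stand 13 mm farther back than shut.
Start: joints at [-1.271, 0.276, 1.505, -0, 1.361, -0.121], TCP at [0.235, -0.525, 0.242] pointing down, gripper open.
Joint ranges: [-2.89, 2.89], [-0.75, 2.08], [0.22, 2.7], [-1.18, 4.32], [0.11, 2.71], [-2.7, 2.7]. Speed limits (rad/s): [2.57, 2.57, 3.14, 3.14, 3.14, 3.14].

### API

Orientations are given as a unit quaternion [w, x, y, z].
In Python, from rig import get_state, get_image, sign_off, masks_of, tips_ahead gives the robot as it stands.
- The arm moves only by the tool play_rows, never from a script. Its argument "series" is a list of rows, each an object of numbers: "fingers": the closure, from -1 (fully open) to 1 (shut); "dx", "dy", "dz": the shift along the world's x, y, z in mm; "turn": the turn about the world's z in rad. A call has 1 to 20 rows; each row shifts and turns the pose as measured when the row begins; what a row does not reach is not made up. A row lasts 1/12 s, in which the tool goes at most 41.7 mm and 7.16 degrees, less where a joint would pass 70% of its speed; a pose out of reach is approached as far as the arm can. A call with a gripper value outside its range is refused whole. The fingers move at their own pace and stop on an object; "squeeze" is the grip in N (left out, the last holds). Time passes only in rows, so rows that do not move let the fingers close. It gives the time, the measured TCP pose, the force and the opening at its end, in the units of the state.
- get_state(): the state, without advancing time (a new reading comes with each control period).
- get_image(name): name is "side" or "top"; returns a dict with "pixels" (480x640x3 uint8, red, green, blue), "vfov" (degrees; the focal length in pixels is half the picture's height over the tangent of half this angle, whatever the lens; pixels are square), "cx", "cy" (the principal point, pixels), "rvec" (rotation vector, rad) and "tvec" (3), from world to camera coordinates, as OpenCV has them. Camera axes: x right, y down, z forward; pixel columns grow to the right and rows downward; lengths in m; the calibration is good to about 2 mm. A picture is of the moment at which its call begins. There is no depth.
- sign_off(): hands the job in, once; it reports no verdict.
Trained networks look in a picture, given as the dict that the camera call returned (one of the last four; its "shot" number tells which), for a name from the list of things; names that differ only in an ending like _2 or _b are one class to them, and where a whole thing is asked for, a point or a joint stands for the part that bears it (a point fixed in the world has none). Each returns a list of dicts, best first, with "p" (0 to 1); they miss things now and then, are a little off and sometimes report something else, mostly with a low value. They report only what shows in the picture. A call takes as long as a camera call. They do not tell look-alikes from the thing itself.
- masks_of(picture, label): "region" (480x640 bool, what is visible of it) and "xy" ([column, row] in pixels, amid what is visible of it).
The state is a dict: "clock": time; "qpos": joint angles; "qd": joint speeds; "effort": joint torques, N m; "position": TCP position; "ee_rot": TCP orientation; "contact_force": force on the tool from outside, world axes, zero at the start; "moment": the same for the moment, N m; "width": finger opening in m.
Only numpy, scipy, OpenCV 4.12 (cv2) and the standard library are available. Lean on these libraries where they do the work, as an engineer would, in place of code of your own. Each camera call takes 0.05 s, during which the arm holds its last target. There are 200 camera calls.

## Working session

There is one attempt and no reset: what is moved stays moved. The work goes in short steps, Python scripts to look and compute and a tool call to move; the robot and the scene stay as the last step left them, time stands still between calls to the robot, and variables do not carry over. Pictures are saved under pics/ and viewed, about 8 in all and at most 12, crops included, and the job is handed in when it is done.

Besides the shell and the picture viewer there is one more tool, called after "Emit:" by a JSON object that holds its "api" and its "payload". play_rows: Moves the arm, as the interface text tells. Its arguments: {"type":"object","properties":{"series":{"type":"array"},"squeeze":{"type":"number"}},"required":["series"]}

```bash
mkdir -p pics; cat > h.py <<'E'
import numpy as np, cv2
from rig import *
def cam(p):
    f=240/np.tan(np.radians(p["vfov"])/2)
    K=np.array([[f,0,p["cx"]],[0,f,p["cy"]],[0,0,1.]]); R=cv2.Rodrigues(np.array(p["rvec"],float))[0]
    return K,R,np.array(p["tvec"],float).ravel()
def at_z(p,uv,z):
    K,R,t=cam(p); d=R.T@np.linalg.inv(K)@[uv[0],uv[1],1]; c=-R.T@t
    return c+d*(z-c[2])/d[2]
def proj(p,X):
    K,R,t=cam(p); q=(K@(R@np.asarray(X,float).reshape(-1,3).T+t[:,None])).T; return q[:,:2]/q[:,2:]
def save(p,n): cv2.imwrite(f"pics/{n}.png",p["pixels"][:,:,::-1])
E
python3 - <<'E'
from h import *
s=get_state(); print(s["clock"],s["position"],s["ee_rot"],s["width"],tips_ahead)
for n in("side","top"):
    p=get_image(n); save(p,n+"0")
    print(n,-cam(p)[1].T@cam(p)[2])
    for l in("plunger_cap","turn_arm","carousel","flask_centre","spout_tip","beaker_a_rim","volumetric","jar"):
        for m in masks_of(p,l)[:3]: 
            ys,xs=np.where(m["region"]); print(l,round(m["p"],2),np.round(m["xy"]),xs.min(),xs.max(),ys.min(),ys.max())
E
```

```text
0.0 [ 0.2346828  -0.52433925  0.24143461] [-5.91031537e-04  8.39176863e-01 -5.43857806e-01 -7.28105920e-04] 0.08520898044930461 0.011
side [0.16337319 0.78761752 0.90445084]
plunger_cap 0.7 [251. 372.] 233 270 322 396
plunger_cap 0.44 [369. 274.] 364 377 270 281
plunger_cap 0.41 [226. 184.] 207 275 155 258
turn_arm 0.72 [310. 276.] 232 382 226 319
carousel 0.92 [318. 284.] 232 381 227 352
carousel 0.36 [309. 197.] 299 322 182 211
flask_centre 0.56 [252. 249.] 242 266 217 265
spout_tip 0.88 [225. 183.] 207 276 155 258
volumetric 0.55 [250. 371.] 232 270 322 397
jar 0.8 [348. 212.] 335 357 195 227
jar 0.66 [350. 183.] 338 359 170 197
jar 0.63 [311. 195.] 300 323 182 211
top [0.45845731 0.05372305 1.15708755]
plunger_cap 0.49 [307. 274.] 229 391 177 342
plunger_cap 0.46 [321. 329.] 313 329 321 336
turn_arm 0.77 [306. 258.] 230 369 178 343
carousel 0.9 [306. 271.] 229 391 177 344
flask_centre 0.8 [288. 198.] 273 302 174 210
spout_tip 0.85 [312. 142.] 292 330 93 187
beaker_a_rim 0.58 [247. 254.] 232 259 238 267
beaker_a_rim 0.47 [307. 271.] 228 392 177 343
volumetric 0.85 [167. 283.] 138 184 268 302
jar 0.86 [478. 213.] 462 496 199 231
jar 0.7 [429. 189.] 411 442 171 204
jar 0.66 [428. 236.] 412 443 223 254
```

```bash
python3 - <<'E'
import cv2
a=cv2.imread("pics/top0.png")[80:360,120:520]; cv2.imwrite("pics/topc.png",cv2.resize(a,(800,560),interpolation=cv2.INTER_CUBIC))
a=cv2.imread("pics/side0.png")[140:410,195:395]; cv2.imwrite("pics/sidec.png",cv2.resize(a,None,fx=2.2,fy=2.2,interpolation=cv2.INTER_CUBIC))
E
```

```text
(no output)
```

View pics/topc.png

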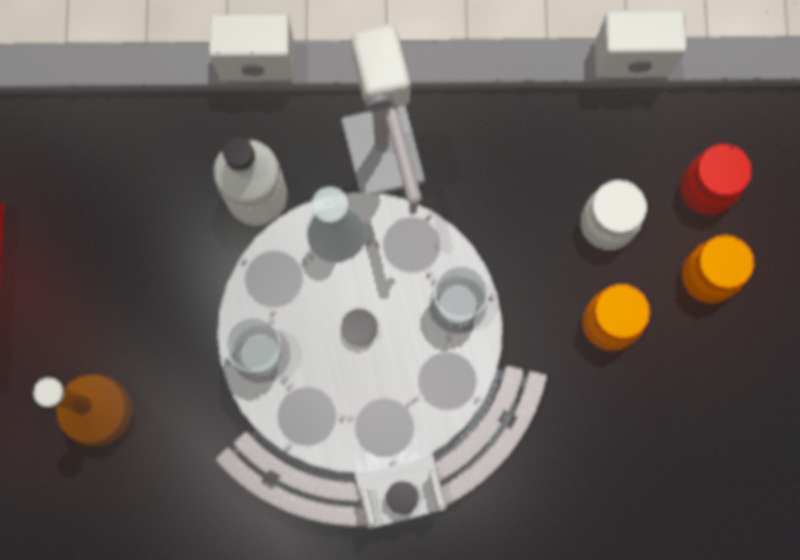

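View pics/sidec.png

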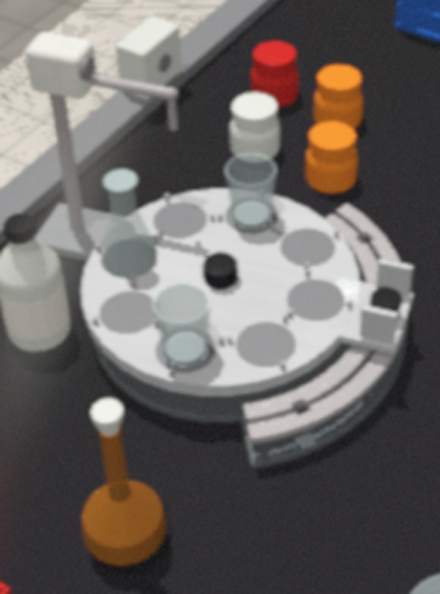

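The top crop (px×2, offset 120,80) shows the hub at (299,243), the black plunger cap at (321,328), and the flask at about (288,198). The spout tip is near (327,183), right of the flask. The plate holes are at (255,320) and (373,289). Look-alikes for the cap are the hub cap at (299,243) and the bottle cap at (239,157). The cap I want is the one between the cheeks. I'll check all of these numerically.

```bash
python3 - <<'E'
from h import *
t=get_image("top"); s=get_image("side"); np.set_printoptions(precision=4,suppress=True)
def blob(p,c,r=14,th=75):
    g=p["pixels"].max(2); x,y=map(int,c); w=g[y-r:y+r+1,x-r:x+r+1]<th
    n,l,st,ce=cv2.connectedComponentsWithStats(w.astype(np.uint8)); 
    i=1+np.argmin([np.hypot(*(ce[k]-r))-st[k,4]*.05 for k in range(1,n)]); print(st[i]); return ce[i]+[x-r,y-r]
hub=at_z(t,blob(t,(299,243)),.082); cap=at_z(t,blob(t,(321,328),9),.085)
hs=at_z(s,blob(s,(195+220/2.2,140+268/2.2),9),.080); cs=at_z(s,blob(s,(195+386/2.2,140+299/2.2),8),.083)
print("hub",hub,hs,"cap",cap,cs)
hl=at_z(t,(255,319.5),.043);hr=at_z(t,(373.5,289),.043); hls=at_z(s,(195+300/2.2,140+407/2.2),.043)
print("hl",hl,hls,"hr",hr)
m=(hub+hs)/2
for n,q in dict(cap=cap,caps=cs,hl=hl,hr=hr,fl=at_z(t,(288,202),.1)).items():
    d=(q-m)[:2]; print(n,np.hypot(*d),np.degrees(np.arctan2(d[1],d[0])))
print("spout top",at_z(t,(120+415/2,80+203/2),.183)-m,"side",at_z(s,(195+174/2.2,140+128/2.2),.183)-m)
E
```

```text
Traceback (most recent call last):
ValueError: attempt to get argmin of an empty sequence
```

```bash
python3 - <<'E'
from h import *
t=get_image("top"); s=get_image("side"); np.set_printoptions(precision=4,suppress=True)
def blob(p,c,r=14):
    g=p["pixels"].max(2); x,y=map(int,c); w=g[y-r:y+r+1,x-r:x+r+1]
    th=(float(w.min())+float(np.median(w)))/2 if r>9 else float(w.min())+45
    n,l,st,ce=cv2.connectedComponentsWithStats((w<th).astype(np.uint8)); 
    i=1+np.argmin([np.hypot(*(ce[k]-r))-st[k,4]*.05 for k in range(1,n)]); print(w.min(),th,st[i],ce[i]+[x-r,y-r]); return ce[i]+[x-r,y-r]
hub=at_z(t,blob(t,(299,243)),.082); cap=at_z(t,blob(t,(321,328),9),.085)
hs=at_z(s,blob(s,(195+220/2.2,140+268/2.2),9),.078); cs=at_z(s,blob(s,(195+386/2.2,140+299/2.2),8),.083)
print("hub",hub,hs,"cap",cap,cs)
hl=at_z(t,(255,319.5),.043);hr=at_z(t,(373.5,289),.043); hls=at_z(s,(195+300/2.2,140+407/2.2),.043)
print("hl",hl,hls,"hr",hr)
for m in (hub,hs):
  for n,q in dict(cap=cap,caps=cs,hl=hl,hr=hr,fl=at_z(t,(288,202),.1)).items():
    d=(q-m)[:2]; print(n,np.hypot(*d),np.degrees(np.arctan2(d[1],d[0])))
  for q in (at_z(t,(120+415/2,80+203/2),.183)-m,at_z(s,(195+174/2.2,140+128/2.2),.183)-m): print("spout",q,np.hypot(*q[:2]),np.degrees(np.arctan2(q[1],q[0])))
E
```

```text
117 162.5 [  6   5  18  21 291] [299.1959 244.055 ]
86 131.0 [  1   2  16  17 210] [320.619  328.9476]
24 69.0 [  3   4  13  15 169] [294.8284 263.0178]
47 92.0 [  2   3  13  11 104] [370.4519 275.2212]
hub [0.6478 0.0897 0.082 ] [0.6477 0.0981 0.078 ] cap [0.4847 0.0499 0.085 ] [0.4871 0.0499 0.083 ]
hl [0.5053 0.1782 0.043 ] [0.5062 0.1805 0.043 ] hr [ 0.563  -0.0557  0.043 ]
cap 0.16785122917861878 -166.29399854731722
caps 0.16550387122773602 -166.10508728844366
hl 0.1677716965587642 148.14022900322544
hr 0.1682681362387594 -120.2742914225085
fl 0.08200694084708031 14.593441423515142
spout [ 0.0953 -0.0544  0.101 ] 0.1096992427672327 -29.73815991245046
spout [ 0.0885 -0.0499  0.101 ] 0.10163367241062687 -29.431008236605667
cap 0.16993654460096458 -163.5316163965162
caps 0.1676186069088007 -163.30662033578227
hl 0.16339884332261184 150.62420683434013
hr 0.17552575461443432 -118.86115290301196
fl 0.08040756389110126 8.769083593300211
spout [ 0.0954 -0.0628  0.105 ] 0.11419038727345034 -33.37553970124697
spout [ 0.0886 -0.0583  0.105 ] 0.10610504668416079 -33.35828538560664
```

Axis is about (0.650, 0.090). The cap is at (0.485, 0.050), 168–170 mm from it at -166°, which fits. The holes lie 45° either side. The flask is at about +14° and the spout at about -30°, r≈105. The flask must therefore go clockwise (table -0.785), and the cap ends near (0.504, 0.178). I'll approach with closed fingers and the jaw axis tangential.

Emit:
{"api": "play_rows", "payload": {"series": [{"fingers": 1, "dx": 15.6, "dy": 36, "turn": -0.012}, {"fingers": 1, "dx": 15.6, "dy": 36, "turn": -0.012}, {"fingers": 1, "dx": 15.6, "dy": 36, "turn": -0.012}, {"fingers": 1, "dx": 15.6, "dy": 36, "turn": -0.012}, {"fingers": 1, "dx": 15.6, "dy": 36, "turn": -0.012}, {"fingers": 1, "dx": 15.6, "dy": 36, "turn": -0.012}, {"fingers": 1, "dx": 15.6, "dy": 36, "turn": -0.012}, {"fingers": 1, "dx": 15.6, "dy": 36, "turn": -0.012}, {"fingers": 1, "dx": 15.6, "dy": 36, "turn": -0.012}, {"fingers": 1, "dx": 15.6, "dy": 36, "turn": -0.012}, {"fingers": 1, "dx": 15.6, "dy": 36, "turn": -0.012}, {"fingers": 1, "dx": 15.6, "dy": 36, "turn": -0.012}, {"fingers": 1, "dx": 15.6, "dy": 36, "turn": -0.012}, {"fingers": 1, "dx": 15.6, "dy": 36, "turn": -0.012}, {"fingers": 1, "dx": 15.6, "dy": 36, "turn": -0.012}, {"fingers": 1, "dx": 0, "dy": 0}], "squeeze": 20}}

```text
invalid input at $.series[0]: expected keys fingers, dx, dy, dz, turn
```

Emit:
{"api": "play_rows", "payload": {"series": [{"fingers": 1, "dx": 15.6, "dy": 36, "dz": 0, "turn": -0.012}, {"fingers": 1, "dx": 15.6, "dy": 36, "dz": 0, "turn": -0.012}, {"fingers": 1, "dx": 15.6, "dy": 36, "dz": 0, "turn": -0.012}, {"fingers": 1, "dx": 15.6, "dy": 36, "dz": 0, "turn": -0.012}, {"fingers": 1, "dx": 15.6, "dy": 36, "dz": 0, "turn": -0.012}, {"fingers": 1, "dx": 15.6, "dy": 36, "dz": 0, "turn": -0.012}, {"fingers": 1, "dx": 15.6, "dy": 36, "dz": 0, "turn": -0.012}, {"fingers": 1, "dx": 15.6, "dy": 36, "dz": 0, "turn": -0.012}, {"fingers": 1, "dx": 15.6, "dy": 36, "dz": 0, "turn": -0.012}, {"fingers": 1, "dx": 15.6, "dy": 36, "dz": 0, "turn": -0.012}, {"fingers": 1, "dx": 15.6, "dy": 36, "dz": 0, "turn": -0.012}, {"fingers": 1, "dx": 15.6, "dy": 36, "dz": 0, "turn": -0.012}, {"fingers": 1, "dx": 15.6, "dy": 36, "dz": 0, "turn": -0.012}, {"fingers": 1, "dx": 15.6, "dy": 36, "dz": 0, "turn": -0.012}, {"fingers": 1, "dx": 15.6, "dy": 36, "dz": 0, "turn": -0.012}, {"fingers": 1, "dx": 0, "dy": 0, "dz": 0, "turn": 0}], "squeeze": 20}}

```text
clock: 2.43
position: [0.4737, 0.0372, 0.2441]
ee_rot: [-0.001, 0.781, -0.625, 0.006]
contact_force: [0.1, 0.0, 0.8]
width: -0.0001
```

Emit:
{"api": "play_rows", "payload": {"series": [{"fingers": 1, "dx": 6, "dy": 6.5, "dz": -30, "turn": 0}, {"fingers": 1, "dx": 6, "dy": 6.5, "dz": -30, "turn": 0}, {"fingers": 1, "dx": 0, "dy": 0, "dz": -30, "turn": 0}, {"fingers": 1, "dx": 0, "dy": 0, "dz": -24, "turn": 0}, {"fingers": 1, "dx": 0, "dy": 0, "dz": 0, "turn": 0}]}}

```text
clock: 2.85
position: [0.4891, 0.0543, 0.1296]
ee_rot: [-0.004, 0.784, -0.62, 0.01]
contact_force: [-0.9, 0.6, 0.3]
width: 0.0003
```

```bash
python3 - <<'E'
from h import *
s=get_state(); P=s["position"]; print(P,s["contact_force"])
out=[]
for n,c in(("top",(320,325)),("side",(365,270))):
    p=get_image(n); im=p["pixels"][:,:,::-1].copy()
    tip=proj(p,[P-[0,0,.011]])[0]; print(n,tip,proj(p,[[.486,.050,.085]])[0])
    cv2.circle(im,tuple(int(v) for v in tip),1,(0,0,255),-1)
    x,y=c; out.append(cv2.resize(im[y-50:y+50,x-50:x+50],(400,400),interpolation=cv2.INTER_CUBIC))
cv2.imwrite("pics/c1.png",np.hstack(out))
E
```

```text
[0.48908258 0.05430968 0.12960815] [-0.89349207  0.63906227  0.27071414]
top [318.2315334  326.09896467] [320.55278321 328.26265619]
side [369.68655845 264.17923666] [370.96789052 274.78559798]
```

View pics/c1.png

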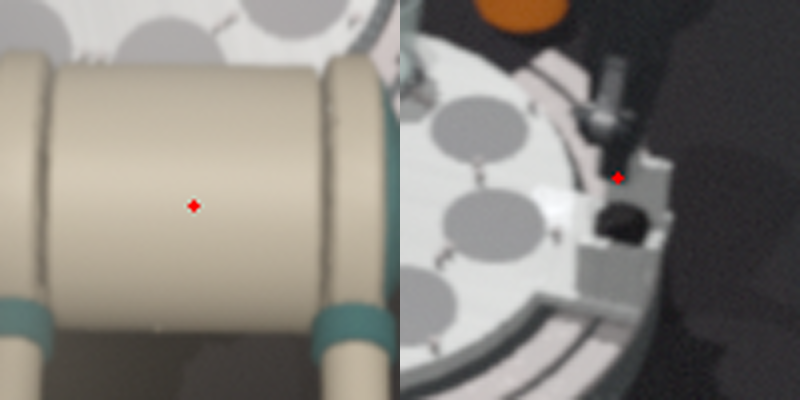

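The side view shows the closed fingers just above the black cap (side px ~(370,275)), between the cheeks and 4 mm off-centre. I'll centre them and press down in small steps.

Emit:
{"api": "play_rows", "payload": {"series": [{"fingers": 1, "dx": -3, "dy": -3, "dz": -12, "turn": 0}, {"fingers": 1, "dx": 0, "dy": 0, "dz": -12, "turn": 0}, {"fingers": 1, "dx": 0, "dy": 0, "dz": -10, "turn": 0}, {"fingers": 1, "dx": 0, "dy": 0, "dz": -5, "turn": 0}, {"fingers": 1, "dx": 0, "dy": 0, "dz": -3, "turn": 0}, {"fingers": 1, "dx": 0, "dy": 0, "dz": 0, "turn": 0}]}}

```text
clock: 3.45
position: [0.4969, 0.0486, 0.0998]
ee_rot: [-0.012, 0.783, -0.621, 0.021]
contact_force: [-0.9, 0.3, 0.8]
width: 0.0
```

Emit:
{"api": "play_rows", "payload": {"series": [{"fingers": 1, "dx": -6, "dy": 1, "dz": 0, "turn": 0}, {"fingers": 1, "dx": -6, "dy": 1, "dz": 0, "turn": 0}, {"fingers": 1, "dx": 0, "dy": 0, "dz": 0, "turn": 0}]}}

```text
clock: 3.7
position: [0.4851, 0.0506, 0.1015]
ee_rot: [-0.013, 0.783, -0.621, 0.023]
contact_force: [-0.1, 0.3, -0.2]
width: -0.0002
```

Emit:
{"api": "play_rows", "payload": {"series": [{"fingers": 1, "dx": -1, "dy": 0, "dz": -6, "turn": 0}, {"fingers": 1, "dx": -1, "dy": 0, "dz": -6, "turn": 0}, {"fingers": 1, "dx": -1, "dy": 0, "dz": -5, "turn": 0}, {"fingers": 1, "dx": -1, "dy": 0, "dz": -3, "turn": 0}, {"fingers": 1, "dx": 0, "dy": 0, "dz": 0, "turn": 0}]}}

```text
clock: 4.12
position: [0.4848, 0.0507, 0.083]
ee_rot: [-0.016, 0.783, -0.621, 0.027]
contact_force: [-0.6, 0.8, 5.7]
width: 0.0001
```

Force is 5.7 N, so the plunger is down about 13 mm. Starting the clockwise swing.

Emit:
{"api": "play_rows", "payload": {"series": [{"fingers": 1, "dx": -1.6, "dy": 7.2, "dz": -0.5, "turn": -0.04}, {"fingers": 1, "dx": -1.4, "dy": 7.3, "dz": -0.5, "turn": -0.04}, {"fingers": 1, "dx": -1, "dy": 7.3, "dz": -0.5, "turn": -0.04}, {"fingers": 1, "dx": -0.7, "dy": 7.4, "dz": -0.5, "turn": -0.04}, {"fingers": 1, "dx": 0, "dy": 0, "dz": -0.5, "turn": 0}]}}

```text
clock: 4.53
position: [0.4807, 0.0795, 0.0812]
ee_rot: [-0.013, 0.728, -0.685, 0.029]
contact_force: [-1.1, 0.7, 9.9]
width: -0.0001
```

```bash
python3 - <<'E'
from h import *
p=get_image("side"); save(p,"s2"); x,y=350,270
cv2.imwrite("pics/c2.png",cv2.resize(p["pixels"][y-60:y+70,x-60:x+60,::-1],None,fx=4,fy=4,interpolation=cv2.INTER_CUBIC))
P=get_state()["position"]; print(P, np.hypot(*(P[:2]-[.65,.0905])),np.degrees(np.arctan2(*(P[:2]-[.65,.0905])[::-1])))
E
```

```text
[0.48068279 0.07911566 0.08127098] 0.16969950534977246 -176.15340600636952
```

View pics/c2.png

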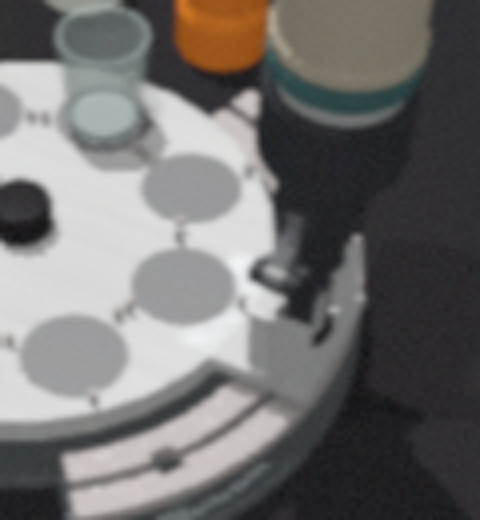

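The table is turning with the finger, and the plunger is at the bottom (force 9.9 N). I'll continue round.

Emit:
{"api": "play_rows", "payload": {"series": [{"fingers": 1, "dx": -0.3, "dy": 7.4, "dz": 0, "turn": -0.044}, {"fingers": 1, "dx": 0, "dy": 7.4, "dz": 0, "turn": -0.044}, {"fingers": 1, "dx": 0.3, "dy": 7.4, "dz": 0, "turn": -0.044}, {"fingers": 1, "dx": 0.6, "dy": 7.4, "dz": 0, "turn": -0.044}, {"fingers": 1, "dx": 1, "dy": 7.3, "dz": 0, "turn": -0.044}, {"fingers": 1, "dx": 1.3, "dy": 7.3, "dz": 0, "turn": -0.044}, {"fingers": 1, "dx": 1.6, "dy": 7.2, "dz": 0, "turn": -0.044}, {"fingers": 1, "dx": 0, "dy": 0, "dz": 0, "turn": 0}]}}

```text
clock: 5.25
position: [0.4853, 0.131, 0.0828]
ee_rot: [0.006, -0.609, 0.793, -0.032]
contact_force: [-0.5, 0.5, 5.3]
width: -0.0001
```

```bash
cat > look.py <<'E'
from h import *
import sys
p=get_image("side"); n=sys.argv[1]; x,y=335,285
cv2.imwrite(f"pics/{n}.png",cv2.resize(p["pixels"][y-75:y+75,x-85:x+75,::-1],None,fx=4,fy=4,interpolation=cv2.INTER_CUBIC))
# overlay: sharpest table rotation from start image, by polar phase of the table top
C=np.array([.65,.0905])
def polar(q):
    a=np.radians(np.arange(0,360,.25)); r=np.arange(.06,.138,.002)
    X=np.stack([C[0]+r[:,None]*np.cos(a),C[1]+r[:,None]*np.sin(a),np.full((len(r),len(a)),.06)],-1)
    uv=proj(p,X).reshape(X.shape[0],X.shape[1],2).astype(np.float32)
    return cv2.remap(q,uv[...,0],uv[...,1],cv2.INTER_LINEAR).astype(float)
ref=cv2.cvtColor(cv2.imread("pics/side0.png"),cv2.COLOR_BGR2GRAY); cur=cv2.cvtColor(p["pixels"],cv2.COLOR_RGB2GRAY)
A,B=polar(ref),polar(cur)
w=slice(int(185/.25),int(285/.25)) # visible near part, ref angles
sc=[(np.corrcoef(A[:,w].ravel(),np.roll(B,-k,1)[:,w].ravel())[0,1],k*.25) for k in range(-60*4,10)]
print("table deg",sorted(sc)[-3:][::-1])
P=get_state()["position"]; d=P[:2]-C; print(P,np.hypot(*d),np.degrees(np.arctan2(d[1],d[0]))%360,get_state()["qpos"][5],get_state()["clock"])
E
python3 look.py c3
```

```text
table deg [(np.float64(0.0731643941227463), -60.0), (np.float64(0.07029559317011787), -59.75), (np.float64(0.06742311321493344), -59.5)]
[0.48521561 0.1306327  0.08284985] 0.16960109097186782 166.3122762027152 2.031237159415326 5.3
```

View pics/c3.png

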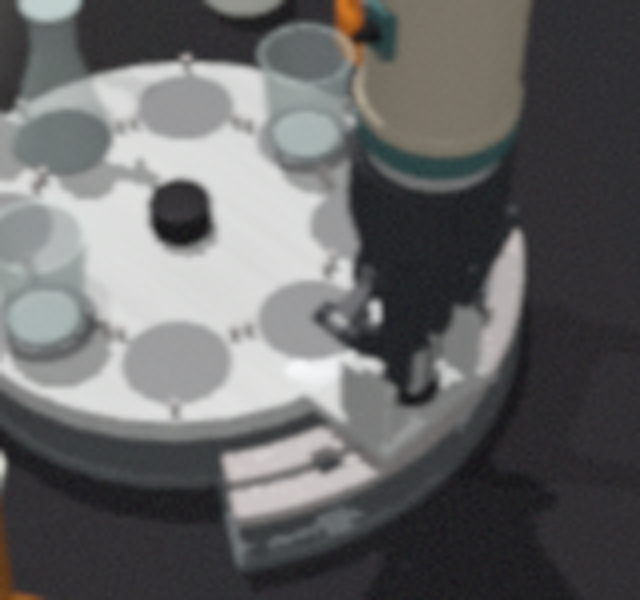

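The table follows to about 25° through the cap's friction, and the target hole is visible at px (331,325). I'll continue to just short of it, then lift and check.

Emit:
{"api": "play_rows", "payload": {"series": [{"fingers": 1, "dx": 1.9, "dy": 7.1, "dz": -1, "turn": -0.044}, {"fingers": 1, "dx": 2.2, "dy": 7.1, "dz": -0.5, "turn": -0.044}, {"fingers": 1, "dx": 2.5, "dy": 7, "dz": 0, "turn": -0.044}, {"fingers": 1, "dx": 2.8, "dy": 6.8, "dz": 0, "turn": -0.044}, {"fingers": 1, "dx": 0, "dy": 0, "dz": 0, "turn": 0}, {"fingers": 1, "dx": 0, "dy": 0, "dz": 6, "turn": 0}, {"fingers": 1, "dx": 0, "dy": 0, "dz": 6, "turn": 0}, {"fingers": 1, "dx": 0, "dy": 0, "dz": 4, "turn": 0}, {"fingers": 1, "dx": 0, "dy": 0, "dz": 0, "turn": 0}]}}

```text
clock: 6.05
position: [0.4929, 0.1582, 0.098]
ee_rot: [-0.001, -0.535, 0.844, -0.032]
contact_force: [0.0, 0.3, -0.3]
width: -0.0002
```

```bash
python3 look.py c4
```

```text
table deg [(np.float64(0.22671659649711276), -60.0), (np.float64(0.2242429742029811), -59.75), (np.float64(0.2220708521658594), -49.75)]
[0.49271523 0.15814068 0.09759676] 0.17121261744902702 156.7297637784709 2.272692674387227 6.1
```

View pics/c4.png

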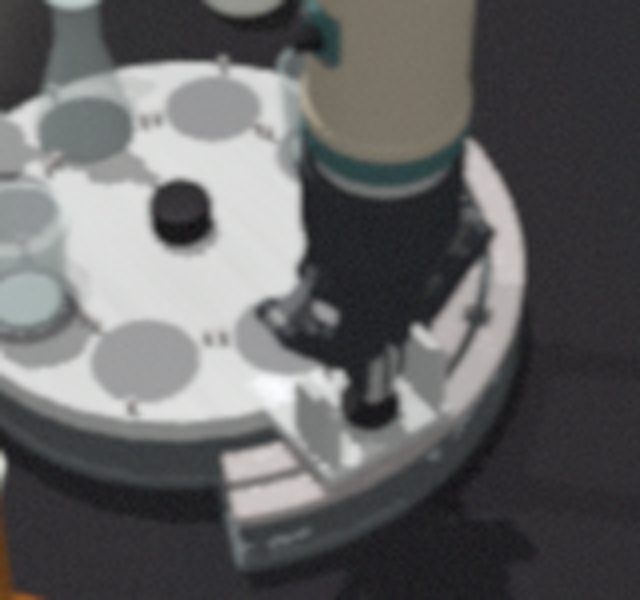

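The pin is held down under the plate and the cap follows the finger, about 8° short of the hole. With the tip now above the sprung-up cap height and below the cheek tops, I'll push the leading cheek.

Emit:
{"api": "play_rows", "payload": {"series": [{"fingers": 1, "dx": 3.1, "dy": 6.7, "dz": 1.5, "turn": -0.03}, {"fingers": 1, "dx": 3.4, "dy": 6.6, "dz": 0.5, "turn": -0.03}, {"fingers": 1, "dx": 1.8, "dy": 3.2, "dz": 0, "turn": -0.03}, {"fingers": 1, "dx": 1.8, "dy": 3.1, "dz": 0, "turn": -0.03}, {"fingers": 1, "dx": 1.8, "dy": 3, "dz": 0, "turn": -0.02}, {"fingers": 1, "dx": 0, "dy": 0, "dz": 0, "turn": 0}]}}

```text
clock: 6.6
position: [0.4991, 0.1761, 0.098]
ee_rot: [-0.011, -0.472, 0.881, -0.033]
contact_force: [1.1, 0.3, 0.5]
width: 0.0002
```

```bash
python3 look.py c5; python3 - <<'E'
from h import *
p=get_image("side"); 
for z in(.075,.085): print(at_z(p,(342.5,311.75),z))
E
```

```text
table deg [(np.float64(0.07711748387306692), -60.0), (np.float64(0.07374381307827163), -59.75), (np.float64(0.07031125371521343), -59.5)]
[0.49880067 0.17604927 0.09790116] 0.17372367424260338 150.49861993863894 2.4557545617217253 6.65
[0.49145496 0.16239839 0.075     ]
[0.48749955 0.16993614 0.085     ]
```

View pics/c5.png

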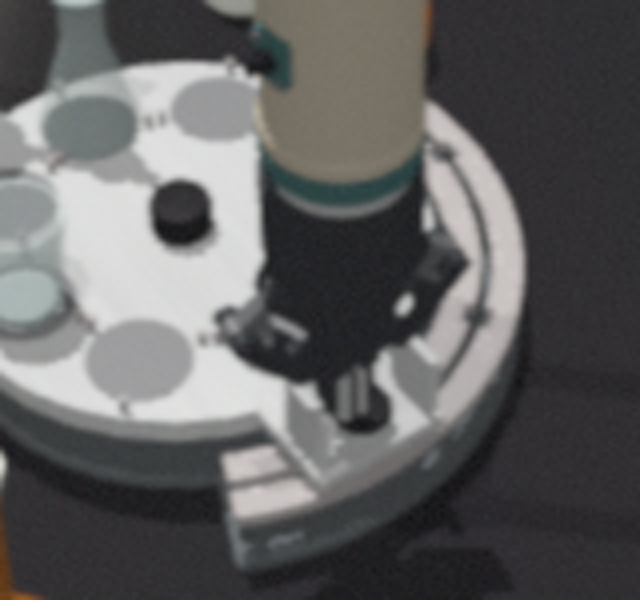

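Emit:
{"api": "play_rows", "payload": {"series": [{"fingers": 1, "dx": 2.3, "dy": 3, "dz": 0.5, "turn": -0.02}, {"fingers": 1, "dx": 2.3, "dy": 3, "dz": 0.3, "turn": -0.02}, {"fingers": 1, "dx": 2.2, "dy": 2.9, "dz": 0.2, "turn": -0.02}, {"fingers": 1, "dx": 2.2, "dy": 2.9, "dz": 0, "turn": -0.02}, {"fingers": 1, "dx": 0, "dy": 0, "dz": 0, "turn": 0}]}}

```text
clock: 7.12
position: [0.5037, 0.1852, 0.0977]
ee_rot: [-0.019, -0.434, 0.9, -0.033]
contact_force: [0.1, 0.8, -0.1]
width: 0.0005
```

```bash
python3 look.py c6
```

```text
table deg [(np.float64(0.09815293552661633), 2.25), (np.float64(0.09740243538182042), 2.0), (np.float64(0.09649640759012183), 1.75)]
[0.50367594 0.18523277 0.09768659] 0.17431302027013415 147.0802698073642 2.5558669116011803 7.1667
```

View pics/c6.png

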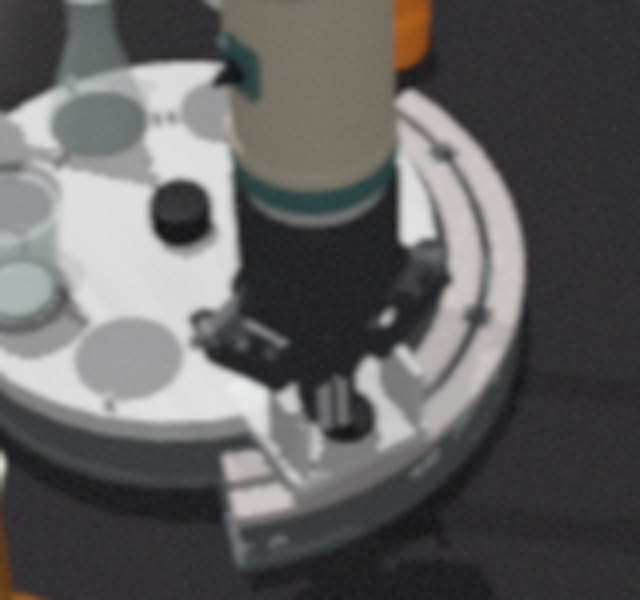

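The cheek is being pushed, with the cap now at px ~(337,315), about 3° short. I'll go on in small steps without more tool turn (joint 6 is at 2.56).

Emit:
{"api": "play_rows", "payload": {"series": [{"fingers": 1, "dx": 2.4, "dy": 2.8, "dz": 0.5, "turn": 0}, {"fingers": 1, "dx": 2.4, "dy": 2.8, "dz": 0.3, "turn": 0}, {"fingers": 1, "dx": 2.4, "dy": 2.8, "dz": 0.2, "turn": 0}, {"fingers": 1, "dx": 0, "dy": 0, "dz": 0, "turn": 0}]}}

```text
clock: 7.5
position: [0.5116, 0.1949, 0.0984]
ee_rot: [-0.018, -0.434, 0.9, -0.032]
contact_force: [0.9, 0.4, -0.5]
width: -0.0004
```

```bash
python3 look.py c7; python3 - <<'E'
from h import *
p=get_image("side")
g=p["pixels"].max(2)
for z in(.071,.083):
  print(z,proj(p,[[.5043,.178,z]])[0])
E
```

```text
table deg [(np.float64(0.29682111625104973), -0.5), (np.float64(0.296773338399273), -0.25), (np.float64(0.29658051337995617), -0.75)]
[0.51151167 0.19474695 0.0983738 ] 0.17333910048164944 143.0294326094213 2.5662450418939895 7.55
0.071 [333.00429549 315.63221125]
0.083 [333.09343008 311.70404434]
```

View pics/c7.png

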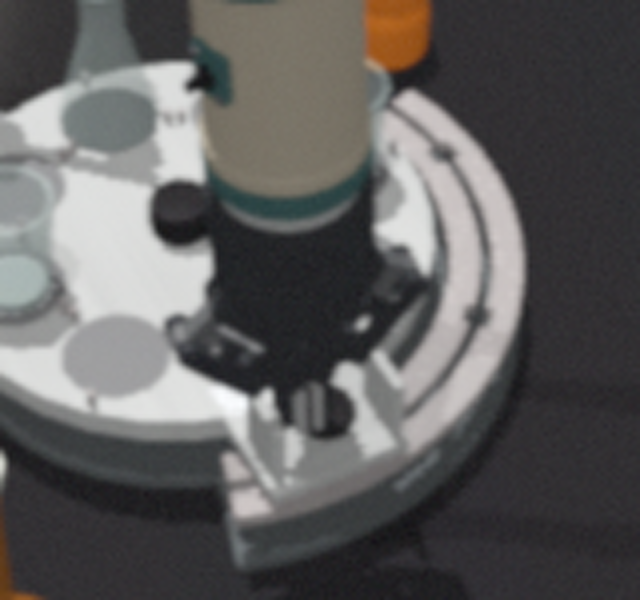

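The cap is at px (332.5,312.5), which matches the up position over the target hole (333,312), so it has sprung up. I'll back off the cheek, lift straight up, and retreat toward the robot.

Emit:
{"api": "play_rows", "payload": {"series": [{"fingers": 1, "dx": -3, "dy": -4, "dz": 2, "turn": 0}, {"fingers": 1, "dx": -1, "dy": -1, "dz": 10, "turn": 0}, {"fingers": 1, "dx": 0, "dy": 0, "dz": 20, "turn": 0}, {"fingers": 1, "dx": 0, "dy": 0, "dz": 30, "turn": 0}, {"fingers": 1, "dx": -5, "dy": 0, "dz": 35, "turn": 0}, {"fingers": 1, "dx": -25, "dy": -25, "dz": 15, "turn": 0.05}, {"fingers": 1, "dx": -25, "dy": -30, "dz": 0, "turn": 0.05}, {"fingers": 1, "dx": -25, "dy": -30, "dz": 0, "turn": 0.05}, {"fingers": 1, "dx": -20, "dy": -35, "dz": 0, "turn": 0.05}, {"fingers": 1, "dx": -20, "dy": -35, "dz": 0, "turn": 0.05}, {"fingers": 1, "dx": 0, "dy": -40, "dz": 0, "turn": 0.05}, {"fingers": 1, "dx": 0, "dy": -40, "dz": 0, "turn": 0.05}, {"fingers": 1, "dx": 0, "dy": -40, "dz": 0, "turn": 0}, {"fingers": 1, "dx": 0, "dy": 0, "dz": 0, "turn": 0}]}}

```text
clock: 8.77
position: [0.3789, -0.095, 0.2264]
ee_rot: [-0.005, -0.593, 0.804, -0.042]
contact_force: [0.5, 0.1, 0.4]
width: 0.0001
```

```bash
python3 - <<'E'
from h import *
np.set_printoptions(precision=4,suppress=True)
out=[]
for n,(x,y,w,h) in dict(side=(195,140,200,270),top=(130,80,340,270)).items():
    p=get_image(n); out.append(p["pixels"][y:y+h,x:x+w,::-1])
    for z in(.075,.085): print(n,"hole cap px at",z,proj(p,[[.5043,.178,z]])[0])
    g=p["pixels"].max(2).astype(int); u,v=proj(p,[[.5043,.178,.083]])[0].round().astype(int)
    m=g[v-12:v+13,u-12:u+13]; m=(m<m.min()+45).astype(np.uint8)
    k,l,st,ce=cv2.connectedComponentsWithStats(m); i=1+st[1:,4].argmax(); c=ce[i]+[u-12,v-12]
    print("blob",st[i],c,at_z(p,c,.083),at_z(p,c,.073))
cv2.imwrite("pics/end.png",cv2.resize(np.hstack(out),None,fx=1.45,fy=1.45,interpolation=cv2.INTER_CUBIC))
s=get_state(); print(s["clock"],s["position"],s["contact_force"])
E
```

```text
side hole cap px at 0.075 [333.0339 314.3293]
side hole cap px at 0.085 [333.1084 311.0437]
blob [  4   7  13  13 142] [330.9507 313.0704] [0.5062 0.1832 0.083 ] [0.5103 0.1759 0.073 ]
top hole cap px at 0.075 [253.238  319.3337]
top hole cap px at 0.085 [252.6318 319.1133]
blob [  0   4  20  21 278] [250.4676 320.9856] [0.5009 0.1823 0.083 ] [0.5013 0.1835 0.073 ]
8.8667 [ 0.3786 -0.0896  0.2257] [0.5059 0.9288 0.039 ]
```

View pics/end.png

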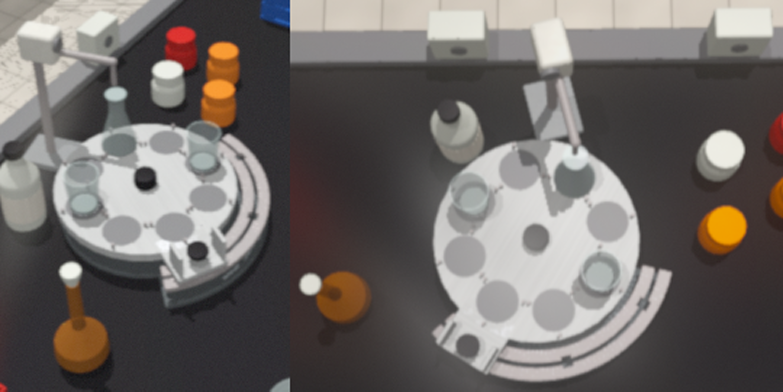

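The flask stands under the spout and everything is upright. The cap blob hints at a degree or so past the hole, so I'll check the table angle and cap height more closely.

```bash
python3 - <<'E'
from h import *
np.set_printoptions(precision=4,suppress=True)
def polar(p,q,C,r=np.arange(.05,.136,.002)):
    a=np.radians(np.arange(0,360,.25))
    X=np.stack([C[0]+r[:,None]*np.cos(a),C[1]+r[:,None]*np.sin(a),np.full((len(r),len(a)),.06)],-1)
    uv=proj(p,X).reshape(len(r),len(a),2).astype(np.float32); return cv2.remap(q,uv[...,0],uv[...,1],cv2.INTER_LINEAR).astype(float)
C=(.65,.0905)
pix={}
for n in("top","side"):
    p=get_image(n); pix[n]=p
    A=polar(p,cv2.imread(f"pics/{n}0.png",0),C); B=polar(p,cv2.cvtColor(p["pixels"],cv2.COLOR_RGB2GRAY),C)
    # per-station windows empty in both: ref angles 170..235 & 215..280
    for lo,hi in((170,215),(195,240),(205,235),(280,335)):
        w=slice(lo*4,hi*4)
        sc=[np.corrcoef(A[:,w].ravel(),np.roll(B,-k,1)[:,w].ravel())[0,1] for k in range(-60,61)]
        k0=int(np.argmax(sc)); print(n,lo,hi,(k0-60)*.25,round(sc[k0],3))
def tri(a,b):
    M=[]
    for n in("top","side"):
        K,R,t=cam(pix[n]); M.append(K@np.c_[R,t])
    x=cv2.triangulatePoints(M[0],M[1],np.array(a,float),np.array(b,float)).ravel(); return x[:3]/x[3]
print("cap start",tri((320.62,328.95),(370.45,275.22)))
print("hub",tri((299.2,244.06),(294.83,263.02)))
def blob(img,u,v,r,th):
    m=(img.max(2)[v-r:v+r+1,u-r:u+r+1]<th).astype(np.uint8); k,l,st,ce=cv2.connectedComponentsWithStats(m); i=1+st[1:,4].argmax(); print(st[i]); return ce[i]+[u-r,v-r]
for d in(-15,0,15):
    a=blob(pix["top"]["pixels"],252,320,9,131+d);b=blob(pix["side"]["pixels"],331,313,8,92+d);print("cap now",a,b,tri(a,b))
E
```

```text
top 170 215 -1.0 0.959
top 195 240 -9.5 0.791
top 205 235 -7.5 0.783
top 280 335 -4.25 0.631
side 170 215 -0.5 0.97
side 195 240 -3.5 0.83
side 205 235 -3.5 0.851
side 280 335 -2.5 0.708
cap start [0.4857 0.0503 0.0839]
hub [0.6512 0.0906 0.0696]
[  2   0  15  16 195]
[  2   2  13  13 134]
cap now [252.0718 318.4615] [330.8955 313.0075] [0.5067 0.1802 0.0795]
[  0   0  18  19 245]
[  2   2  13  13 142]
cap now [251.3265 319.751 ] [330.9507 313.0704] [0.5049 0.1816 0.0817]
[  0   0  18  19 273]
[  2   2  13  14 153]
cap now [251.4103 320.0989] [330.9608 313.1895] [0.5045 0.1816 0.0815]
```

```bash
python3 - <<'E'
from h import *
p=get_image("side"); q=get_image("top"); z=lambda a,x,y: cv2.resize(a[y-22:y+23,x-22:x+23],(380,290),interpolation=cv2.INTER_CUBIC)
s0=cv2.imread("pics/side0.png"); t0=cv2.imread("pics/top0.png")
cv2.imwrite("pics/cmp.png",np.vstack([np.hstack([z(s0,370,276),z(p["pixels"][:,:,::-1],331,314)]),np.hstack([z(t0,320,328),z(q["pixels"][:,:,::-1],252,320)])]))
E
```

```text
(no output)
```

View pics/cmp.png

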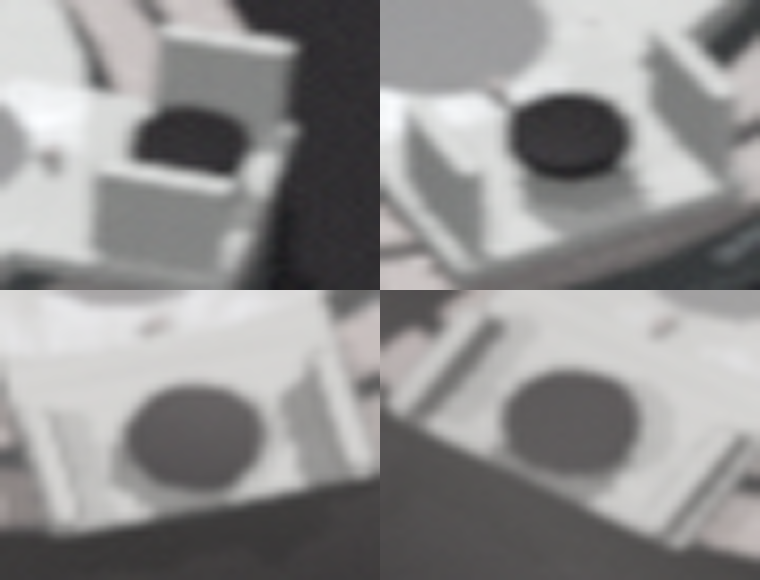

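In the zoom the cap stands well above the arm with a detached shadow. Relative to the cheek tops it rose about 10 mm between c6 and c7, so the plunger is up and locked. The table angle is within about 1° of -45°.

```bash
python3 -c "
from rig import *
print(sign_off())"
```

```text
the job is handed in; nothing more can be done
None
```

The flask is under the spout, and I've handed the job in. I pressed the plunger with closed fingertips and swung the table clockwise. The plunger was let go about 8° short of the hole, then I pushed the cheek until the pin sprang up. I then backed off, lifted, and moved the hand clear. The arm's clock read about 9 s when I last checked it, shortly before hand-in.

**What the last checks showed:**
- **Flask and the rest:** In the final pictures the flask stands under the spout, and the glassware and the white jar are upright in place. The red and orange look-alike jars were not touched.
- **Table angle:** The best image matches put it 0.5 to 1.0° beyond -45°. Matches on other parts of the table disagreed by several degrees; they fitted less well and I did not use them.
- **Plunger height:** Measured from two cameras it came out at 80–82 mm, against 84 mm measured the same way at the start, when it was up. It would read about 75 mm if held down between holes. The cap's clear gap above the arm and its rise of about 10 mm relative to the cheeks both say it is fully up. I did not test the lock by touching it.
- **Forces:** The highest force I saw at the end of a move was about 10 N.

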